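Clear the tub from the induction hob's panel and start the simmer programme

TASK

Someone left the red-lidded seasoning tub right in front of the hob's keys: stand it upright in the empty near half of the condiment tray, without upsetting the jars there or shifting the saucepan. Then start the pan simmering: push the red main switch fully in, hold the padlock key right down for two seconds to unlock the panel, press the key with one wavy line fully down, and then the green start key fully down. Feel for each key and press it gently, one key at a time; do not press the boil key (three waves), and leave the main switch on.

Things in the scene. Friction and masses are not known exactly. Their poses are not given: they have to be found in the camera images.
- hob: fixed steel table-top induction hob with black glass, 360 mm wide (its y), 300 deep (x), 65 high. Origin: centre of its underside; x to its back, y to its left seen from the robot. Its front 90 mm is a panel sloping 25 degrees that faces the robot and up, from 22 mm high at the front edge (148 mm before the origin) to 62 mm. Five keys in a row across it, 64 mm apart.
- tub: yellow and white plastic seasoning tub with a red lid, about 60 mm across, 105 mm tall, 110 to 230 g, standing in front of the hob's panel where it blocks the way to the keys (a like one stands at the back right; leave it). Body 56 mm wide up to 83 mm, lid 58 mm wide and fixed from 84 to 105 mm. Origin at the centre of its underside, z up.
- tray: fixed light wooden condiment tray right of the hob, 260 mm (its x) by 170 mm (its y); inside 242 by 152 mm, floor 8 mm above the worktop, rim 26 mm high, low wooden handle on the far rim (top at 40 mm). Origin at the centre of its underside; x points away from the robot. Three jars stand in a row at its far end, 85 mm beyond the origin; the near half is empty.
- tray_place (a point): middle of the empty near half of the tray, on its floor (8 mm above the worktop, 55 mm nearer than the tray's origin).
- saucepan: steel saucepan with lid and two side handles on the hob's glass, 178 mm across, 233 mm over the handles, 120 mm tall, about 0.9 kg, loose. Origin at the centre of its underside.
- jar_brown: glass spice jar with a brown cap, 38 mm wide, 104 mm tall, loose at the far end of the tray; origin at its underside.
- jar_old: spice jar with a red lid and a dark label, 45 mm wide, 108 mm tall, loose at the far end of the tray; origin at its underside.
- jar_blue: glass spice jar with a blue cap, 36 mm wide, 96 mm tall, loose at the far end of the tray; origin at its underside.
- main_seat (a point): the spot on the panel's face under the middle of the red key with a white power symbol (broken ring and bar); z points straight out of the panel (the key moves along -z), x up the slope, y to the hob's left. The cap (44 mm along y, 34 mm along x) stands 7 to 14 mm out from here, differently from key to key and run to run: feel where it is met and where it stops.
- main_key (a joint): red key with a white power symbol (broken ring and bar), far left in the row. Latching main switch: it moves against a steady 4 N and stays in where it is pushed to. 0 = off (out), 0.005 m = fully in, on; then a rubber stop that gives about 1 mm per 8 N.
- lock_seat (a point): the spot on the panel's face under the middle of the pale grey key with a dark padlock; z points straight out of the panel (the key moves along -z), x up the slope, y to the hob's left. The cap (44 mm along y, 34 mm along x) stands 7 to 14 mm out from here, differently from key to key and run to run: feel where it is met and where it stops.
- lock_key (a joint): pale grey key with a dark padlock, second from the left. Spring key: 1.5 N to start it, 5 N when fully down, then a rubber stop that gives about 1 mm per 8 N; it comes back up by itself. 0 = up, 0.005 m = fully down.
- simmer_seat (a point): the spot on the panel's face under the middle of the pale grey key with ONE dark wavy line; z points straight out of the panel (the key moves along -z), x up the slope, y to the hob's left. The cap (44 mm along y, 34 mm along x) stands 7 to 14 mm out from here, differently from key to key and run to run: feel where it is met and where it stops.
- simmer_key (a joint): pale grey key with ONE dark wavy line, middle of the row. Spring key: 1.5 N to start it, 5 N when fully down, then a rubber stop that gives about 1 mm per 8 N; it comes back up by itself. 0 = up, 0.005 m = fully down.
- boil_seat (a point): the spot on the panel's face under the middle of the pale grey key with THREE dark wavy lines; z points straight out of the panel (the key moves along -z), x up the slope, y to the hob's left. The cap (44 mm along y, 34 mm along x) stands 7 to 14 mm out from here, differently from key to key and run to run: feel where it is met and where it stops.
- boil_key (a joint): pale grey key with THREE dark wavy lines, fourth from the left; not wanted here. Spring key: 1.5 N to start it, 5 N when fully down, then a rubber stop that gives about 1 mm per 8 N; it comes back up by itself. 0 = up, 0.005 m = fully down.
- start_seat (a point): the spot on the panel's face under the middle of the green key with a white outlined triangle; z points straight out of the panel (the key moves along -z), x up the slope, y to the hob's left. The cap (44 mm along y, 34 mm along x) stands 7 to 14 mm out from here, differently from key to key and run to run: feel where it is met and where it stops.
- start_key (a joint): green key with a white outlined triangle, far right in the row. Spring key: 1.5 N to start it, 5 N when fully down, then a rubber stop that gives about 1 mm per 8 N; it comes back up by itself. 0 = up, 0.005 m = fully down.

How it is judged:
On the way, in this order (a step that is already met when the one before it is completed fails the run):
1. the tub stands upright on the floor of the tray's near half, let go (x of tub in the frame of tray between -0.105 and 0.05 m and y of tub in the frame of tray between -0.06 and 0.06 m and z of tub in the frame of tray below 0.014 m and angle between tub's own z axis and vertical below 0.15 rad and linear speed of tub below 0.03 m/s and contact force between the fingers and tub below 0.1 N), for 0.2 s.
2. the main switch is in (value of joint main_key above 0.004 m), for 0.1 s.
3. the padlock key is held down for 1.5 s (value of joint lock_key above 0.004 m), for 1.5 s.
4. the one-wave simmer key is down (value of joint simmer_key above 0.004 m), for 0.1 s.
5. the start key is down (value of joint start_key above 0.004 m), for 0.1 s.
At the end, for the whole second after the job is handed in: The tub stands upright (within 0.15 rad), released and still on the floor of the tray: origin between 105 mm nearer and 50 mm farther than the tray's origin and within 60 mm of its centre line. The main switch is still in (over 4 of its 5 mm) and all four spring keys are back up (under 1.5 mm) (all of step 1 and value of joint main_key above 0.004 m and value of joint each of lock_key, simmer_key, boil_key, start_key below 0.0015 m); the robot touches nothing.
It fails at once if a key or any part of the hob is pressed with more than 20 N (contact force between any of the arm, the fingers and hob above 20 N).
It fails at once if the boil key (three waves) is pressed (value of joint boil_key above 0.003 m).
It fails at once if two spring keys are down at once, or one is down while the main switch is still out (value of joint each of lock_key, simmer_key above 0.0025 m or value of joint each of lock_key, start_key above 0.0025 m or value of joint each of simmer_key, start_key above 0.0025 m or (value of joint main_key below 0.003 m and value of joint lock_key above 0.003 m) or (value of joint main_key below 0.003 m and value of joint simmer_key above 0.003 m) or (value of joint main_key below 0.003 m and value of joint start_key above 0.003 m)).
It fails at once if the tub or a jar on the tray is tipped over (angle between any of tub, jar_brown, jar_old, jar_blue's own z axis and vertical above 0.5 rad).
It fails at once if a jar on the tray is shoved more than 25 mm, or the saucepan more than 20 mm (distance of any of jar_brown, jar_old, jar_blue from where it was at the start of the episode above 0.025 m or distance of saucepan from where it was at the start of the episode above 0.02 m).
It also fails if it takes over 72 s, if anything falls off the work surface, if the arm or the gripper's body presses on something with over 40 N, if the wrist force passes 120 N, or if a joint passes its speed limit or range.

ROBOT

A 6-joint arm with a two-finger parallel gripper is mounted at the origin on a cart in front of the work surface, level with it; the furniture and walls round the work are solid. World frame = base frame: x ahead of the robot, y to its left, z up, the work surface at z = 0. Lengths are in m, angles in rad, forces in N, time in s.
With the tool pointing down it reaches from about 0.325 to 0.85 m from the base axis. Payload 15.5 kg.
Tool frame: the origin (TCP) lies midway between the tips of the shut fingers; the grasp point (between the pads) lies 19 mm behind it; z points along the fingers, y is the line along which they close (so a half turn about z gives the same grasp; the last joint's range is limited). The gripper opens to 91 mm and grips with 3 to 60 N. Pads are 32 mm wide; open, the fingers measure 118 mm over their backs; the gripper's body (76 mm by 178 mm) begins 60 mm behind the grasp point.
Start: joints at [-1.306, 0.494, 1.345, -0, 1.302, -0.096], TCP at [0.22, -0.585, 0.214] pointing down, gripper open.
Joint ranges: [-2.91, 2.91], [-0.82, 2.16], [0.22, 2.67], [-1.22, 4.37], [0.12, 2.79], [-3.08, 3.08]. Speed limits (rad/s): [1.89, 1.89, 2.57, 3.01, 3.01, 3.01].

INTERFACE

Orientations are given as a rotation vector (axis times angle).
In Python, from cell import manip gives the robot as it stands. The module is installed in compiled form; this text tells all that it offers.
- The arm moves only by the tool jog_arm, never from a script. Its argument "commands" is a list that holds one entry, the list of rows, each a list of 7 numbers: the opening, from -1 (shut) to 1 (fully open), then the shift along the tool's x, y, z normalised to -1 to 1, where 1 is 0.15 m, then the turn, a rotation vector about the tool's x, y, z normalised to -1 to 1, where 1 is 0.08 rad. A call has 1 to 20 rows; each row shifts and turns the commanded pose from where the row before left it, along the tool's axes as they then stand; what a row does not reach is not made up. A row lasts 1/12 s, in which the tool goes at most 41.7 mm and 7.16 degrees, less where a joint would pass 70% of its speed; a pose out of reach is approached as far as the arm can. A call with a number of a shift or a turn outside -1 to 1 is refused whole. A call with a gripper value outside its range is refused whole. The fingers move at their own pace and stop on an object; "squeeze" is the grip in N (left out, the last holds). Time passes only in rows, so rows that do not move let the fingers close. It gives the time, the measured TCP pose, the force, the opening and the grip force at its end, in the units of the state.
- manip.observe(): the state, without advancing time (a new reading comes with each control period).
- manip.grab_frame(name): name is "side" or "top"; returns a dict with "frame" (400x640x3 uint8, red, green, blue), "intrinsics" (3x3 intrinsics, pixels), "rvec" (rotation vector, rad) and "tvec" (3), from world to camera coordinates, as OpenCV has them. Camera axes: x right, y down, z forward; pixel columns grow to the right and rows downward; lengths in m; the calibration is good to about 2 mm. A picture is of the moment at which its call begins. There is no depth.
- manip.job_done(): hands the job in; it is judged then, once.
The state is a dict: "time_s": time; "joints": joint angles; "dq": joint speeds; "effort": joint torques, N m; "tcp_pos": TCP position; "eef_rot": TCP orientation; "force": force on the tool from outside, world axes, zero at the start; "wrist_torque": the same for the moment, N m; "width": finger opening in m; "grip_force": force on a finger pad.
Only numpy, scipy, OpenCV 4.12 (cv2) and the standard library are available. Lean on these libraries where they do the work, as an engineer would, in place of code of your own. Each camera call takes 0.05 s, during which the arm holds its last target. There are 200 camera calls.

## Working session

There is one attempt and no reset: what is moved stays moved. The work goes in short steps, Python scripts to look and compute and a tool call to move; the robot and the scene stay as the last step left them, time stands still between calls to the robot, and variables do not carry over. Pictures are saved under pics/ and viewed, at most 10 in all, crops included, and the job is handed in when it is done.

Besides the shell and the picture viewer there is one more tool, called after "Emit:" as name([rows], argument=value, ...), one row to a line, values as JSON. jog_arm: Moves the arm, as the interface text tells. Its arguments: {"type":"object","properties":{"commands":{"type":"array","items":{"type":"array","items":{"type":"array","items":{"type":"number"}}}},"squeeze":{"type":"number"}},"required":["commands"]}

```bash
mkdir -p pics; python3 - <<'E'
from cell import manip
import cv2,numpy as np
s=manip.observe();print(s)
for n in("side","top"):
    f=manip.grab_frame(n);cv2.imwrite(f"pics/{n}0.png",f["frame"][:,:,::-1])
    np.savez(f"{n}.npz",K=f["intrinsics"],r=f["rvec"],t=f["tvec"])
    R=cv2.Rodrigues(np.array(f["rvec"],float))[0];print(n,-R.T@np.array(f["tvec"]).ravel(),R[2])
E
```

```text
{'time_s': 0.0, 'joints': array([-1.30652851e+00,  4.94231176e-01,  1.34613595e+00,  2.39100830e-05,
        1.30248419e+00, -9.54901276e-02]), 'dq': array([ 0.0008962 , -0.00073114,  0.00240697, -0.00014652, -0.00031261,
       -0.00035441]), 'effort': array([-9.28616755e-04, -8.78818989e+01, -3.81845427e+01,  7.05590984e-02,
        5.33211557e-02, -1.86856237e-04]), 'tcp_pos': array([ 0.21994665, -0.58461465,  0.21330679]), 'eef_rot': array([-3.08967009e+00, -5.61829357e-01,  1.30516694e-04]), 'force': array([ 0.42513289, -0.5581221 , -0.16003641]), 'wrist_torque': array([-0.01180948, -0.01787404, -0.02604921]), 'grip_force': 0.0, 'width': 0.09123625567212539}
side [ 0.50474732 -0.64740647  0.90263721] [ 0.11224675  0.52759218 -0.84204938]
top [ 0.39111391 -0.08606374  1.23381644] [ 0.19527593 -0.02008332 -0.98054269]
```

View pics/top0.png

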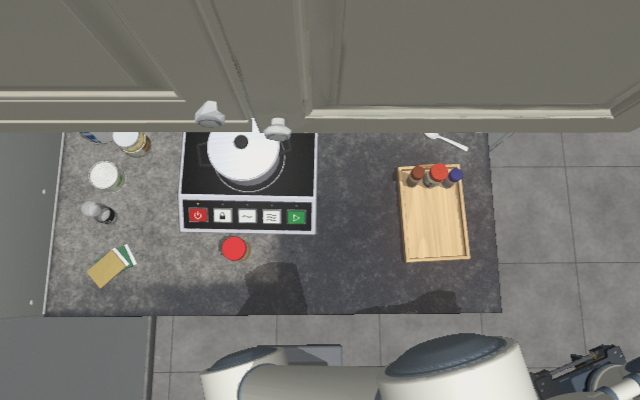

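View pics/side0.png

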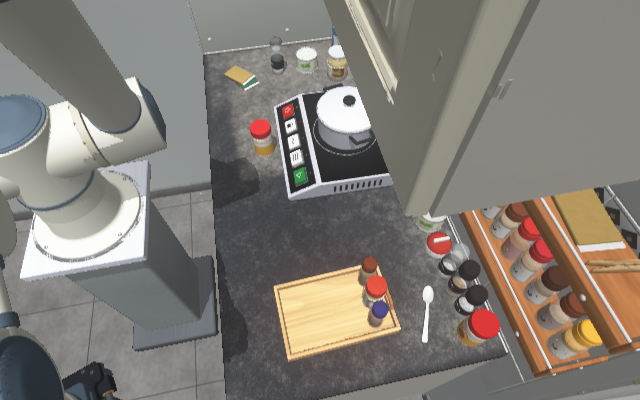

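The top view shows the tub lid at (234,248), the key row from (198,215) to (296,217), and the tray between (399,166) and (469,260). A cabinet overhangs the hob's rear. I'll enlarge both views for accurate points.

```bash
python3 - <<'E'
import cv2
t=cv2.imread("pics/top0.png");s=cv2.imread("pics/side0.png")
cv2.imwrite("pics/t1.png",cv2.resize(t[180:270,170:330],None,fx=5,fy=5,interpolation=cv2.INTER_CUBIC))
a=cv2.resize(t[155:270,390:480],None,fx=4,fy=4,interpolation=cv2.INTER_CUBIC)
b=cv2.resize(s[95:210,240:340],None,fx=4,fy=4,interpolation=cv2.INTER_CUBIC)
cv2.imwrite("pics/t2.png",cv2.hconcat([a,b]))
E
```

```text
(no output)
```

View pics/t1.png

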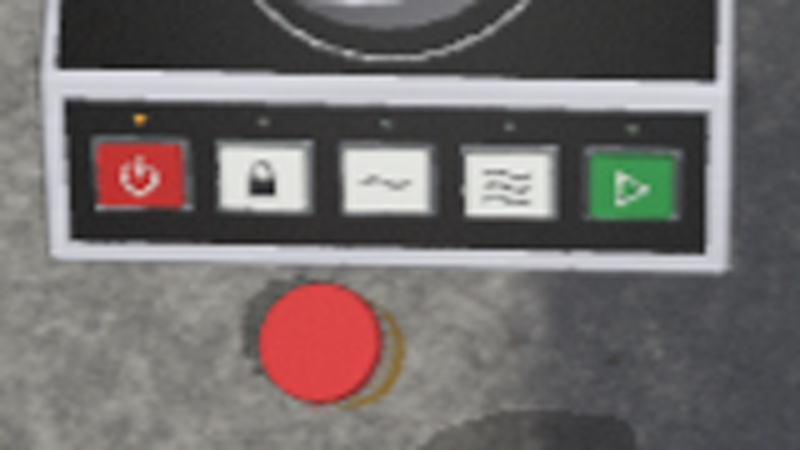

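View pics/t2.png

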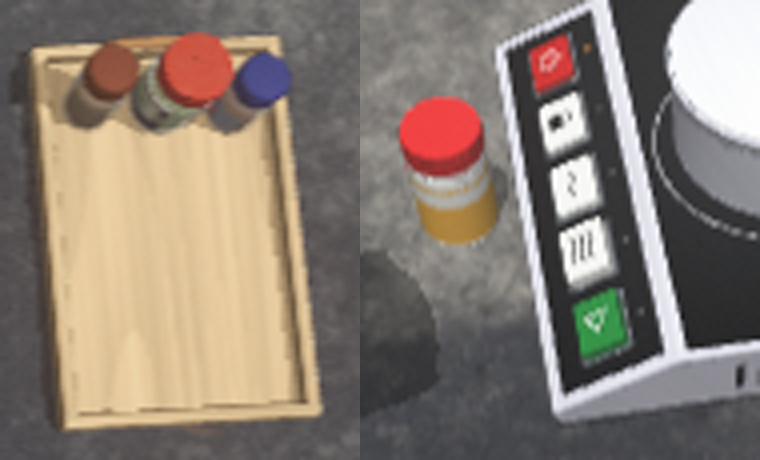

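The enlarged crops give clear key centres, hob front corners, lid centre and tray corners. Fitting poses now.

```bash
cat > geo.py <<'E'
import cv2,numpy as np
C={n:np.load(f"{n}.npz") for n in("side","top")}
def proj(n,P): return cv2.projectPoints(np.atleast_2d(P).astype(float),C[n]["r"].astype(float),C[n]["t"].astype(float),C[n]["K"],None)[0][:,0]
def onz(n,uv,z):
    c=C[n];R=cv2.Rodrigues(c["r"].astype(float))[0];o=-R.T@c["t"].ravel()
    d=R.T@np.linalg.inv(c["K"])@np.r_[uv,1];return o+d*(z-o[2])/d[2]
def px(p,off,s): return (np.array(p,float)+.5)/s-.5+off
E
cat > fit.py <<'E'
from geo import *
from scipy.optimize import least_squares
T=px([(141,175),(265,178),(387,180),(509,184),(633,186)],(170,180),5)
S=px([(193,62),(204,124),(216,187),(227,252),(241,325)],(240,95),4)
Tc=px([(54,260),(728,270)],(170,180),5); Sc=px([(197,418)],(240,95),4)
a=np.radians(25);sl=np.array([np.cos(a),0,np.sin(a)]);nn=np.array([-np.sin(a),0,np.cos(a)])
def W(p,L):
    c,s=np.cos(p[2]),np.sin(p[2]);return np.array(L)@np.array([[c,s,0],[-s,c,0],[0,0,1]])+[p[0],p[1],0]
def keys(p,h): return W(p,[np.array([-.148,y,.022])+sl*p[3]+nn*h for y in(.128,.064,0,-.064,-.128)])
def res(p):
    K=keys(p,p[4]);co=W(p,[(-.148,.18,.022),(-.148,-.18,.022)])
    return np.r_[(proj("top",K)-T).ravel(),(proj("side",K)-S).ravel(),.5*(proj("top",co)-Tc).ravel(),.5*(proj("side",co[1:])-Sc).ravel()]
r=least_squares(res,[.6,.1,0,.045,.01]);print("hob x y yaw u h",r.x.round(4));print(res(r.x).round(1))
for k in keys(r.x,0):print("seat",k.round(4))
lt=px((320,343),(170,180),5);ls=px((82,125),(240,95),4)
print("lid",onz("top",lt,.105),onz("side",ls,.105))
for q in[(65,428),(321,413),(32,45),(280,38)]:
    print("tray",onz("top",px(q,(390,155),4),.026).round(4))
for n,q,z in(("brown",(112,68),.104),("old",(197,68),.108),("blue",(264,79),.096)):print(n,onz("top",px(q,(390,155),4),z).round(4))
E
python3 fit.py
```

```text
hob x y yaw u h [ 6.915e-01  9.910e-02 -2.500e-02  4.610e-02 -5.000e-04]
[ 0.4 -0.5  0.1 -0.6  0.1 -0.5  0.2 -0.8 -0.2 -0.8 -0.9  0.5 -0.8 -0.1
 -0.8 -0.  -0.4  0.5 -0.5  0.1 -0.6 -0.5  0.1 -0.2 -0.8 -0.8]
seat [0.5885 0.2297 0.0415]
seat [0.5869 0.1658 0.0415]
seat [0.5853 0.1018 0.0415]
seat [0.5837 0.0378 0.0415]
seat [ 0.5821 -0.0262  0.0415]
lid [0.49322004 0.12260096 0.105     ] [0.4991953  0.12061168 0.105     ]
tray [ 0.4623 -0.3139  0.026 ]
tray [ 0.4709 -0.4834  0.026 ]
tray [ 0.722  -0.3021  0.026 ]
tray [ 0.7264 -0.4727  0.026 ]
brown [ 0.6853 -0.3387  0.104 ]
old [ 0.6841 -0.3921  0.108 ]
blue [ 0.6798 -0.4382  0.096 ]
```

Emit:
jog_arm([
  [[1, 0, 0, 0, 0, 0, 0.9], [1, 0, 0, 0, 0, 0, 0.9], [1, 0, 0, 0, 0, 0, 0.9], [1, 0, 0, 0, 0, 0, 0.9], [1, 0, 0, 0, 0, 0, 0.9], [1, 0.09, -0.23, 0, 0, 0, 0], [1, 0.09, -0.23, 0, 0, 0, 0], [1, 0.09, -0.23, 0, 0, 0, 0], [1, 0.09, -0.23, 0, 0, 0, 0], [1, 0.09, -0.23, 0, 0, 0, 0], [1, 0.09, -0.23, 0, 0, 0, 0], [1, 0.09, -0.23, 0, 0, 0, 0], [1, 0.09, -0.23, 0, 0, 0, 0], [1, 0.09, -0.23, 0, 0, 0, 0], [1, 0.09, -0.23, 0, 0, 0, 0], [1, 0.09, -0.23, 0, 0, 0, 0], [1, 0.09, -0.23, 0, 0, 0, 0], [1, 0.09, -0.23, 0, 0, 0, 0], [1, 0.09, -0.23, 0, 0, 0, 0], [1, 0, 0, 0, 0, 0, 0]],
])

```text
time_s: 1.77
tcp_pos: [0.4103, -0.0969, 0.2139]
eef_rot: [-3.14, -0.006, -0.0]
force: [-0.9, -1.3, 0.6]
width: 0.0913
grip_force: 0.0
```

Emit:
jog_arm([
  [[1, 0.082, -0.208, 0, 0, 0, 0], [1, 0.082, -0.208, 0, 0, 0, 0], [1, 0.082, -0.208, 0, 0, 0, 0], [1, 0.082, -0.208, 0, 0, 0, 0], [1, 0.082, -0.208, 0, 0, 0, 0], [1, 0.082, -0.208, 0, 0, 0, 0], [1, 0.082, -0.208, 0, 0, 0, 0], [1, 0, 0, 0.15, 0, 0, 0], [1, 0, 0, 0.15, 0, 0, 0], [1, 0, 0, 0.15, 0, 0, 0], [1, 0, 0, 0.08, 0, 0, 0], [1, 0, 0, 0, 0, 0, 0], [1, 0, 0, 0, 0, 0, 0]],
])

```text
time_s: 2.85
tcp_pos: [0.495, 0.1163, 0.1342]
eef_rot: [3.141, -0.0, -0.002]
force: [-0.0, 0.3, 0.2]
width: 0.0914
grip_force: 0.0
```

```bash
python3 - <<'E'
from cell import manip
import cv2
print(manip.observe()["tcp_pos"])
o=[]
for n,(a,b,c,d) in(("side",(60,180,220,340)),("top",(180,300,170,290))):
    f=manip.grab_frame(n)["frame"][:,:,::-1];o.append(cv2.resize(f[a:b,c:d],None,fx=3.3,fy=3.3,interpolation=cv2.INTER_CUBIC))
cv2.imwrite("pics/g1.png",cv2.hconcat(o))
E
```

```text
[0.4949612  0.11628095 0.13418554]
```

View pics/g1.png

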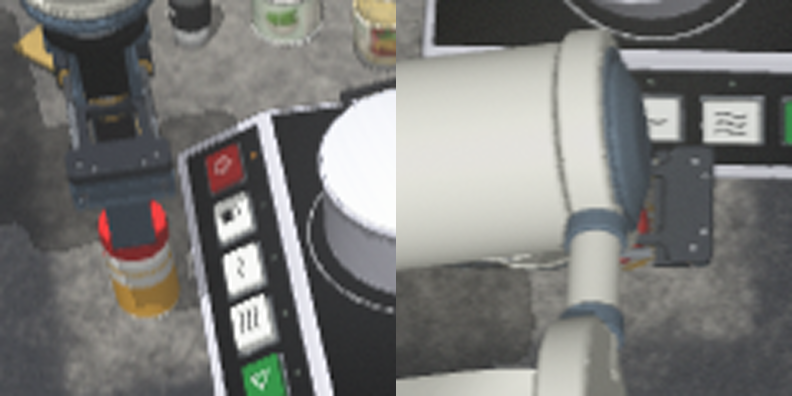

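The side view shows the near finger centred over the lid around (133,215) in the crop, so the alignment is good. I'll descend, grip and lift.

Emit:
jog_arm([
  [[1, 0, -0.035, 0.05, 0, 0, 0], [1, 0, 0, 0.13, 0, 0, 0], [1, 0, 0, 0.13, 0, 0, 0], [1, 0, 0, 0.13, 0, 0, 0], [1, 0, 0, 0.1, 0, 0, 0], [1, 0, 0, 0.03, 0, 0, 0], [1, 0, 0, 0, 0, 0, 0], [-0.1, 0, 0, 0, 0, 0, 0], [-0.1, 0, 0, 0, 0, 0, 0], [-0.1, 0, 0, 0, 0, 0, 0], [-0.1, 0, 0, 0, 0, 0, 0], [-0.1, 0, 0, 0, 0, 0, 0], [-0.1, 0, 0, 0, 0, 0, 0]],
], squeeze=15)

```text
time_s: 4.03
tcp_pos: [0.4955, 0.1217, 0.0492]
eef_rot: [-3.141, 0.0, -0.001]
force: [0.3, -0.1, 4.4]
width: 0.0579
grip_force: 15.0
```

Width 57.9 mm means the pads have caught the lid's lower edge. I'll regrip 12 mm lower, on the body.

Emit:
jog_arm([
  [[0.6, 0, 0, 0, 0, 0, 0], [0.6, 0, 0, 0, 0, 0, 0], [0.6, 0, 0, 0, 0, 0, 0], [0.6, 0, 0, 0.04, 0, 0, 0], [0.6, 0, 0, 0.04, 0, 0, 0], [0.6, 0, 0, 0, 0, 0, 0], [-0.1, 0, 0, 0, 0, 0, 0], [-0.1, 0, 0, 0, 0, 0, 0], [-0.1, 0, 0, 0, 0, 0, 0], [-0.1, 0, 0, 0, 0, 0, 0], [-0.1, 0, 0, 0, 0, 0, 0]],
], squeeze=15)

```text
time_s: 4.95
tcp_pos: [0.4953, 0.1216, 0.037]
eef_rot: [-3.142, 0.0, -0.0]
force: [0.7, -0.3, -2.3]
width: 0.0578
grip_force: 14.9
```

Emit:
jog_arm([
  [[-0.1, 0, 0, -0.1, 0, 0, 0], [-0.1, 0, 0, -0.2, 0, 0, 0], [-0.1, 0, 0, -0.2, 0, 0, 0], [-0.1, 0.01, 0.1, 0, 0, 0, 0], [-0.1, 0.02, 0.2, 0, 0, 0, 0], [-0.1, 0.02, 0.2, 0, 0, 0, 0], [-0.1, 0.02, 0.2, 0, 0, 0, 0], [-0.1, 0.02, 0.2, 0, 0, 0, 0], [-0.1, 0.02, 0.2, 0, 0, 0, 0], [-0.1, 0.02, 0.2, 0, 0, 0, 0], [-0.1, 0.02, 0.2, 0, 0, 0, 0], [-0.1, 0.02, 0.2, 0, 0, 0, 0], [-0.1, 0.02, 0.2, 0, 0, 0, 0], [-0.1, 0.02, 0.2, 0, 0, 0, 0], [-0.1, 0.02, 0.2, 0, 0, 0, 0], [-0.1, 0.02, 0.2, 0, 0, 0, 0], [-0.1, 0.02, 0.2, 0, 0, 0, 0], [-0.1, 0.02, 0.2, 0, 0, 0, 0], [-0.1, 0.01, 0.1, 0, 0, 0, 0]],
])

```text
time_s: 6.53
tcp_pos: [0.5403, -0.3318, 0.1119]
eef_rot: [3.14, -0.003, 0.001]
force: [0.3, -0.4, -2.0]
width: 0.0577
grip_force: 14.9
```

Emit:
jog_arm([
  [[-0.1, 0, 0.13, 0, 0, 0, 0], [-0.1, 0, 0.15, 0, 0, 0, 0], [-0.1, 0, 0.13, 0, 0, 0, 0], [-0.1, 0, 0, 0, 0, 0, 0], [-0.1, 0, 0, 0.1, 0, 0, 0], [-0.1, 0, 0, 0.15, 0, 0, 0], [-0.1, 0, 0, 0.1, 0, 0, 0], [-0.1, 0, 0, 0.05, 0, 0, 0], [-0.1, 0, 0, 0.02, 0, 0, 0], [-0.1, 0, 0, 0, 0, 0, 0], [-0.1, 0, 0, 0, 0, 0, 0]],
])

```text
time_s: 7.45
tcp_pos: [0.5406, -0.39, 0.0497]
eef_rot: [3.141, -0.0, 0.001]
force: [0.5, 0.9, -1.3]
width: 0.0578
grip_force: 14.9
```

```bash
python3 - <<'E'
from cell import manip
import cv2
s=manip.observe();print(s["tcp_pos"],s["force"])
f=manip.grab_frame("side")["frame"][:,:,::-1]
cv2.imwrite("pics/g2.png",cv2.resize(f[180:380,220:440],None,fx=2.7,fy=2.7,interpolation=cv2.INTER_CUBIC))
E
```

```text
[ 0.54058604 -0.38995206  0.04967265] [ 0.5451217   0.85468005 -1.31696213]
```

View pics/g2.png

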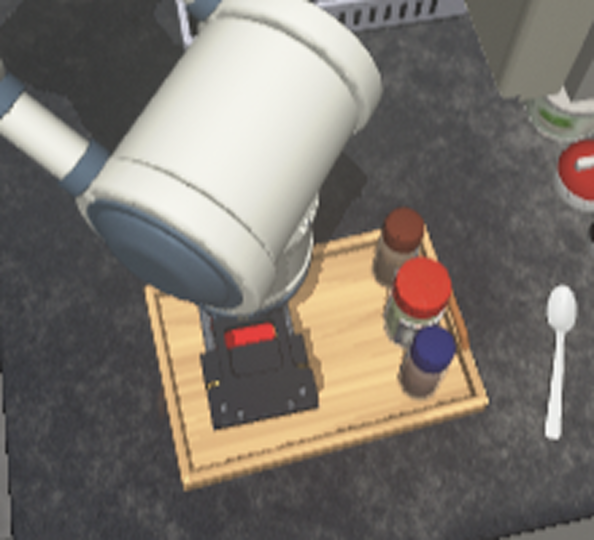

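The gripper and lid sit over the tray's near half, clear of the rims and jars. Lowering to contact.

Emit:
jog_arm([
  [[-0.1, 0, 0, 0.014, 0, 0, 0], [-0.1, 0, 0, 0.007, 0, 0, 0], [-0.1, 0, 0, 0, 0, 0, 0], [-0.1, 0, 0, 0, 0, 0, 0]],
])

```text
time_s: 7.83
tcp_pos: [0.5402, -0.3899, 0.0459]
eef_rot: [3.141, -0.0, 0.0]
force: [-0.2, -0.4, -1.9]
width: 0.0576
grip_force: 14.9
```

Emit:
jog_arm([
  [[-0.1, 0, 0, 0.007, 0, 0, 0], [-0.1, 0, 0, 0, 0, 0, 0], [-0.1, 0, 0, 0, 0, 0, 0]],
])

```text
time_s: 8.08
tcp_pos: [0.5403, -0.39, 0.0449]
eef_rot: [3.141, -0.0, 0.0]
force: [0.3, 0.3, 1.6]
width: 0.0579
grip_force: 14.9
```

Contact. I'll release, rise, and start turning towards the keys.

Emit:
jog_arm([
  [[0.5, 0, 0, 0, 0, 0, 0], [0.7, 0, 0, 0, 0, 0, 0], [0.7, 0, 0, 0, 0, 0, 0], [0.7, 0, 0, 0, 0, 0, 0], [0.7, 0, 0, 0, 0, 0, 0], [0.7, 0, 0, -0.1, 0, 0, 0], [0.7, 0, 0, -0.2, 0, 0, 0], [0.7, 0, 0, -0.2, 0, 0, 0], [0.7, 0, 0, -0.2, 0, 0, 0], [0.7, 0, 0, -0.2, 0, 0, 0], [0.7, 0, 0, 0, 0, 0, 0]],
])

```text
time_s: 9.0
tcp_pos: [0.5423, -0.3917, 0.186]
eef_rot: [3.136, -0.0, 0.01]
force: [0.3, 0.0, 1.0]
width: 0.0775
grip_force: 0.0
```

```bash
cat > go.py <<'E'
from geo import *
from cell import manip
from scipy.spatial.transform import Rotation as R
import sys
key=int(sys.argv[1]);h=float(sys.argv[2])   # key 0..4, stand-off m
a=np.radians(25);yaw=-.025
p=np.array([.5853,.1018,.0415])+np.array([-np.sin(yaw),np.cos(yaw),0])*.064*(2-key)
Rg=R.from_euler('z',yaw)*R.from_euler('y',-a)*R.from_matrix(np.diag([1,-1,-1.]))  # tool z = -normal
n=-Rg.as_matrix()[:,2]
tg=p+n*h
s=manip.observe();Rc=R.from_rotvec(s["eef_rot"])
print("target",tg.round(4),"n",n.round(3),"force.n",(s["force"]@n).round(2),"h now",((s["tcp_pos"]-p)@n).round(4))
print("shift now-frame units",(Rc.inv().apply(tg-s["tcp_pos"])/.15).round(3))
print("shift goal-frame units",(Rg.inv().apply(tg-s["tcp_pos"])/.15).round(3))
print("turn units",((Rc.inv()*Rg).as_rotvec()/.08).round(3))
E
python3 go.py 0 .06
python3 - <<'E'
from cell import manip
import cv2
o=[]
for n,(a,b,c,d) in(("side",(240,370,250,410)),("top",(150,280,380,500))):
    f=manip.grab_frame(n)["frame"][:,:,::-1];o.append(cv2.resize(f[a:b,c:d],None,fx=2.7,fy=2.7,interpolation=cv2.INTER_CUBIC))
cv2.imwrite("pics/g3.png",cv2.hconcat(o))
E
```

```text
target [0.5632 0.2304 0.0959] n [-0.422  0.011  0.906] force.n 0.8 h now 0.1439
shift now-frame units [ 0.134 -4.151  0.578]
shift goal-frame units [-0.222 -4.149  0.56 ]
turn units [1.00e-03 5.37e+00 3.21e-01]
```

View pics/g3.png

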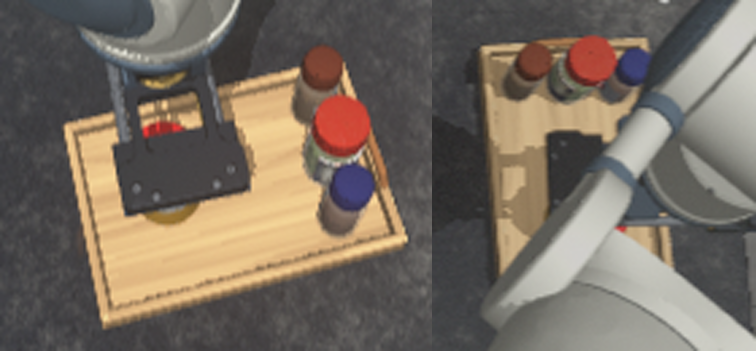

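The tub stands upright and free in the near half, and the jars haven't moved. Moving over to the main key with the fingers shut.

Emit:
jog_arm([
  [[-1, 0, -0.1, 0, 0, 0, 0], [-1, 0, -0.22, 0, 0, 0, 0], [-1, 0, -0.22, 0, 0, 0, 0], [-1, 0, -0.22, 0, 0, 0, 0], [-1, 0, -0.22, 0, 0, 0, 0], [-1, 0, -0.22, 0, 0, 0, 0], [-1, 0, -0.22, 0, 0, 0, 0], [-1, 0, -0.22, 0, 0, 0, 0], [-1, 0, -0.22, 0, 0, 0, 0], [-1, 0, -0.22, 0, 0, 0, 0], [-1, 0, -0.22, 0, 0, 0, 0], [-1, 0, -0.22, 0, 0, 0, 0], [-1, 0, -0.22, 0, 0, 0, 0], [-1, 0, -0.22, 0, 0, 0, 0], [-1, 0, -0.22, 0, 0, 0, 0], [-1, 0, -0.22, 0, 0, 0, 0], [-1, 0, -0.22, 0, 0, 0, 0], [-1, 0, -0.22, 0, 0, 0, 0], [-1, 0, -0.22, 0, 0, 0, 0], [-1, 0, -0.1, 0, 0, 0, 0]],
], squeeze=10)

```text
time_s: 10.77
tcp_pos: [0.5386, 0.2377, 0.1783]
eef_rot: [-3.141, -0.003, 0.003]
force: [-0.2, -0.9, 0.2]
width: 0.0005
grip_force: 0.0
```

Emit:
jog_arm([
  [[-1, 0, 0, 0, 0, 0.9, 0.05], [-1, 0, 0, 0, 0, 0.9, 0.05], [-1, 0, 0, 0, 0, 0.9, 0.05], [-1, 0, 0, 0, 0, 0.9, 0.05], [-1, 0, 0, 0, 0, 0.9, 0.05], [-1, 0, 0, 0, 0, 0.87, 0.07], [-1, 0, 0, 0, 0, 0, 0], [-1, 0, 0, 0, 0, 0, 0]],
])

```text
time_s: 11.43
tcp_pos: [0.5387, 0.234, 0.1786]
eef_rot: [3.07, -0.038, 0.664]
force: [0.2, 0.2, 0.4]
width: 0.0005
grip_force: 0.0
```

```bash
python3 go.py 0 .03
```

```text
target [0.5758 0.2301 0.0687] n [-0.422  0.011  0.906] force.n 0.31 h now 0.1454
shift now-frame units [-0.076  0.023  0.77 ]
shift goal-frame units [-0.085  0.02   0.769]
turn units [-0.056  0.133 -0.009]
```

Emit:
jog_arm([
  [[-1, -0.04, 0.01, 0.1, -0.05, 0.13, 0], [-1, -0.04, 0.01, 0.2, 0, 0, 0], [-1, 0, 0, 0.2, 0, 0, 0], [-1, 0, 0, 0.17, 0, 0, 0], [-1, 0, 0, 0.1, 0, 0, 0], [-1, 0, 0, 0, 0, 0, 0], [-1, 0, 0, 0, 0, 0, 0]],
])

```text
time_s: 12.02
tcp_pos: [0.5787, 0.2297, 0.0694]
eef_rot: [3.061, -0.043, 0.681]
force: [0.4, -0.0, 0.4]
width: 0.0009
grip_force: 0.0
```

```bash
python3 go.py 0 .01
python3 - <<'E'
from cell import manip
import cv2
o=[]
for n,(a,b,c,d) in(("side",(70,190,230,350)),("top",(170,290,150,270))):
    f=manip.grab_frame(n)["frame"][:,:,::-1];o.append(cv2.resize(f[a:b,c:d],None,fx=3.3,fy=3.3,interpolation=cv2.INTER_CUBIC))
cv2.imwrite("pics/g4.png",cv2.hconcat(o))
E
```

```text
target [0.5843 0.2299 0.0506] n [-0.422  0.011  0.906] force.n 0.14 h now 0.0294
shift now-frame units [-0.02  -0.002  0.129]
shift goal-frame units [-0.02  -0.002  0.129]
turn units [ 0.006 -0.018 -0.036]
```

View pics/g4.png

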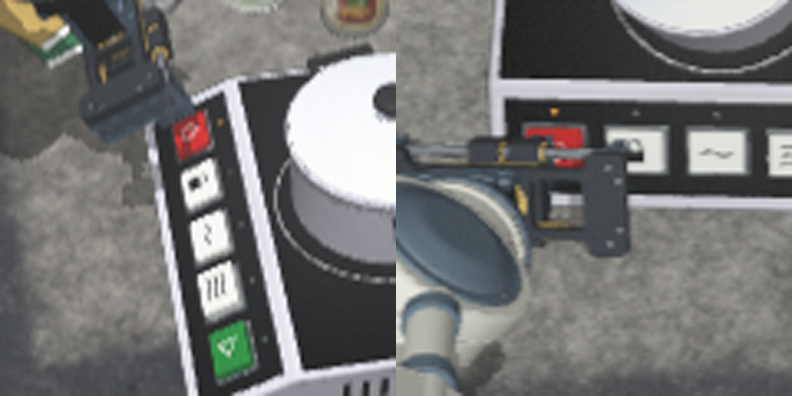

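The finger tips are over the red key (crop (193,132) in the side view). Feeling down now.

Emit:
jog_arm([
  [[-1, -0.02, 0, 0.04, 0, 0, 0], [-1, 0, 0, 0.04, 0, 0, 0], [-1, 0, 0, 0.01, 0, 0, 0], [-1, 0, 0, 0.007, 0, 0, 0], [-1, 0, 0, 0, 0, 0, 0]],
])

```text
time_s: 12.53
tcp_pos: [0.582, 0.2303, 0.0559]
eef_rot: [3.062, -0.042, 0.685]
force: [-0.4, -0.3, -0.4]
width: 0.0004
grip_force: 0.0
```

```bash
python3 go.py 0 .01
```

```text
target [0.5843 0.2299 0.0506] n [-0.422  0.011  0.906] force.n -0.2 h now 0.0158
shift now-frame units [-0.002  0.003  0.039]
shift goal-frame units [-0.002  0.003  0.039]
turn units [-0.015 -0.048 -0.03 ]
```

Emit:
jog_arm([
  [[-1, 0, 0, 0.007, 0, 0, 0], [-1, 0, 0, 0.007, 0, 0, 0], [-1, 0, 0, 0, 0, 0, 0]],
])

```text
time_s: 12.78
tcp_pos: [0.5829, 0.2303, 0.0538]
eef_rot: [3.062, -0.041, 0.685]
force: [-0.1, -0.5, -0.1]
width: 0.0004
grip_force: 0.0
```

Emit:
jog_arm([
  [[-1, 0, 0, 0.007, 0, 0, 0], [-1, 0, 0, 0.007, 0, 0, 0], [-1, 0, 0, 0, 0, 0, 0]],
])

```text
time_s: 13.03
tcp_pos: [0.5837, 0.2303, 0.0517]
eef_rot: [3.062, -0.041, 0.684]
force: [-0.3, 0.5, -0.4]
width: 0.0003
grip_force: 0.0
```

Emit:
jog_arm([
  [[-1, 0, 0, 0.007, 0, 0, 0], [-1, 0, 0, 0.007, 0, 0, 0], [-1, 0, 0, 0, 0, 0, 0]],
])

```text
time_s: 13.28
tcp_pos: [0.5846, 0.2302, 0.0498]
eef_rot: [3.062, -0.042, 0.684]
force: [0.0, -0.0, 0.3]
width: 0.0008
grip_force: 0.0
```

```bash
python3 go.py 0 .01
```

```text
target [0.5843 0.2299 0.0506] n [-0.422  0.011  0.906] force.n 0.26 h now 0.0091
shift now-frame units [ 0.     0.002 -0.006]
shift goal-frame units [ 0.     0.002 -0.006]
turn units [-0.014 -0.044 -0.03 ]
```

Emit:
jog_arm([
  [[-1, 0, 0, 0.007, 0, 0, 0], [-1, 0, 0, 0.005, 0, 0, 0], [-1, 0, 0, 0, 0, 0, 0]],
])

```text
time_s: 13.53
tcp_pos: [0.5854, 0.2302, 0.0482]
eef_rot: [3.062, -0.041, 0.685]
force: [-0.0, -0.2, -0.1]
width: 0.0003
grip_force: 0.0
```

Emit:
jog_arm([
  [[-1, 0, 0, 0.007, 0, 0, 0], [-1, 0, 0, 0.004, 0, 0, 0], [-1, 0, 0, 0, 0, 0, 0]],
])

```text
time_s: 13.78
tcp_pos: [0.586, 0.2302, 0.0468]
eef_rot: [3.062, -0.042, 0.685]
force: [-1.6, 0.2, 2.5]
width: 0.0007
grip_force: 0.7
```

Emit:
jog_arm([
  [[-1, 0, 0, 0.007, 0, 0, 0], [-1, 0, 0, 0.007, 0, 0, 0], [-1, 0, 0, 0.007, 0, 0, 0], [-1, 0, 0, 0, 0, 0, 0]],
])

```text
time_s: 14.12
tcp_pos: [0.5874, 0.2302, 0.0438]
eef_rot: [3.062, -0.041, 0.684]
force: [0.4, 0.6, 1.5]
width: 0.0008
grip_force: 0.6
```

Emit:
jog_arm([
  [[-1, 0, 0, 0.007, 0, 0, 0], [-1, 0, 0, 0.004, 0, 0, 0], [-1, 0, 0, 0, 0, 0, 0], [-1, 0, 0, 0, 0, 0, 0]],
])

```text
time_s: 14.45
tcp_pos: [0.588, 0.2302, 0.0426]
eef_rot: [3.062, -0.041, 0.685]
force: [-4.8, -0.3, 8.6]
width: 0.0005
grip_force: 5.3
```

```bash
python3 go.py 0 .01
```

```text
target [0.5843 0.2299 0.0506] n [-0.422  0.011  0.906] force.n 9.76 h now 0.0012
shift now-frame units [ 0.     0.003 -0.058]
shift goal-frame units [-0.     0.003 -0.058]
turn units [-0.015 -0.047 -0.029]
```

Main switch is at its stop (9.8 N after about 5 mm travel). On to the padlock key.

Emit:
jog_arm([
  [[-1, 0, 0, -0.05, 0, 0, 0], [-1, 0, 0, -0.08, 0, 0, 0], [-1, 0, 0.1, 0, 0, 0, 0], [-1, 0, 0.2, 0, 0, 0, 0], [-1, 0, 0.127, 0, 0, 0, 0], [-1, 0, 0, 0, 0, 0, 0], [-1, 0, 0, 0, 0, 0, 0]],
])

```text
time_s: 15.03
tcp_pos: [0.5781, 0.1654, 0.0602]
eef_rot: [3.062, -0.044, 0.685]
force: [0.1, 0.6, -0.6]
width: 0.0004
grip_force: 0.0
```

```bash
python3 go.py 1 .01
```

```text
target [0.5827 0.1659 0.0506] n [-0.422  0.011  0.906] force.n -0.62 h now 0.0207
shift now-frame units [-0.    -0.004  0.071]
shift goal-frame units [ 0.    -0.004  0.071]
turn units [-0.007 -0.045 -0.051]
```

Emit:
jog_arm([
  [[-1, 0, 0, 0.02, 0, 0, 0], [-1, 0, 0, 0.02, 0, 0, 0], [-1, 0, 0, 0, 0, 0, 0]],
])

```text
time_s: 15.28
tcp_pos: [0.5809, 0.167, 0.0541]
eef_rot: [3.062, -0.04, 0.685]
force: [-1.2, -0.2, -0.5]
width: 0.0007
grip_force: 0.0
```

Emit:
jog_arm([
  [[-1, 0, 0, 0.007, 0, 0, 0], [-1, 0, 0, 0.007, 0, 0, 0], [-1, 0, 0, 0, 0, 0, 0]],
])

```text
time_s: 15.53
tcp_pos: [0.5815, 0.1666, 0.0524]
eef_rot: [3.062, -0.041, 0.684]
force: [0.0, -0.1, -0.6]
width: 0.0004
grip_force: 0.0
```

Emit:
jog_arm([
  [[-1, 0, 0, 0.007, 0, 0, 0], [-1, 0, 0, 0.007, 0, 0, 0], [-1, 0, 0, 0, 0, 0, 0]],
])

```text
time_s: 15.78
tcp_pos: [0.5825, 0.1663, 0.0506]
eef_rot: [3.062, -0.041, 0.685]
force: [-0.2, -0.8, -0.2]
width: 0.0001
grip_force: 0.0
```

Emit:
jog_arm([
  [[-1, 0, 0, 0.007, 0, 0, 0], [-1, 0, 0, 0.007, 0, 0, 0], [-1, 0, 0, 0, 0, 0, 0]],
])

```text
time_s: 16.03
tcp_pos: [0.5834, 0.1662, 0.0487]
eef_rot: [3.062, -0.042, 0.685]
force: [-0.0, 1.3, 0.5]
width: 0.0007
grip_force: 0.0
```

Emit:
jog_arm([
  [[-1, 0, 0, 0.007, 0, 0, 0], [-1, 0, 0, 0.007, 0, 0, 0], [-1, 0, 0, 0, 0, 0, 0]],
])

```text
time_s: 16.28
tcp_pos: [0.5842, 0.1662, 0.0468]
eef_rot: [3.062, -0.041, 0.685]
force: [-0.9, -0.5, 2.7]
width: 0.0006
grip_force: 1.2
```

Emit:
jog_arm([
  [[-1, 0, 0, 0.007, 0, 0, 0], [-1, 0, 0, 0.007, 0, 0, 0], [-1, 0, 0, 0, 0, 0, 0]],
])

```text
time_s: 16.53
tcp_pos: [0.5852, 0.1662, 0.045]
eef_rot: [3.062, -0.042, 0.685]
force: [-2.3, -0.5, 3.3]
width: 0.0006
grip_force: 1.9
```

Emit:
jog_arm([
  [[-1, 0, 0, 0.007, 0, 0, 0], [-1, 0, 0, 0, 0, 0, 0], [-1, 0, 0, 0, 0, 0, 0]],
])

```text
time_s: 16.78
tcp_pos: [0.5855, 0.1662, 0.0441]
eef_rot: [3.062, -0.041, 0.685]
force: [-2.5, -0.4, 4.4]
width: 0.001
grip_force: 2.2
```

Emit:
jog_arm([
  [[-1, 0, 0, 0.005, 0, 0, 0], [-1, 0, 0, 0, 0, 0, 0], [-1, 0, 0, 0, 0, 0, 0]],
])

```text
time_s: 17.03
tcp_pos: [0.5858, 0.1662, 0.0435]
eef_rot: [3.062, -0.041, 0.685]
force: [-3.8, -0.1, 5.7]
width: 0.0002
grip_force: 3.5
```

Emit:
jog_arm([
  [[-1, 0, 0, 0.004, 0, 0, 0], [-1, 0, 0, 0, 0, 0, 0], [-1, 0, 0, 0, 0, 0, 0]],
])

```text
time_s: 17.28
tcp_pos: [0.586, 0.1661, 0.043]
eef_rot: [3.062, -0.042, 0.685]
force: [-4.5, -0.8, 8.9]
width: 0.0002
grip_force: 5.2
```

10 N: on the stop. Holding for two seconds and more, then moving to simmer.

Emit:
jog_arm([
  [[-1, 0, 0, 0, 0, 0, 0], [-1, 0, 0, 0, 0, 0, 0], [-1, 0, 0, 0, 0, 0, 0], [-1, 0, 0, 0, 0, 0, 0], [-1, 0, 0, 0, 0, 0, 0], [-1, 0, 0, 0, 0, 0, 0], [-1, 0, 0, 0, 0, 0, 0], [-1, 0, 0, 0, 0, 0, 0], [-1, 0, 0, 0, 0, 0, 0], [-1, 0, 0, 0, 0, 0, 0], [-1, 0, 0, 0, 0, 0, 0], [-1, 0, 0, 0, 0, 0, 0], [-1, 0, 0, 0, 0, 0, 0], [-1, 0, 0, 0, 0, 0, 0], [-1, 0, 0, 0, 0, 0, 0], [-1, 0, 0, 0, 0, 0, 0], [-1, 0, 0, 0, 0, 0, 0], [-1, 0, 0, 0, 0, 0, 0], [-1, 0, 0, 0, 0, 0, 0], [-1, 0, 0, 0, 0, 0, 0]],
])

```text
time_s: 18.95
tcp_pos: [0.586, 0.1661, 0.0431]
eef_rot: [3.062, -0.042, 0.685]
force: [-4.2, -0.1, 9.4]
width: 0.0001
grip_force: 5.1
```

Emit:
jog_arm([
  [[-1, 0, 0, 0, 0, 0, 0], [-1, 0, 0, 0, 0, 0, 0], [-1, 0, 0, 0, 0, 0, 0], [-1, 0, 0, 0, 0, 0, 0], [-1, 0, 0, 0, 0, 0, 0], [-1, 0, 0, 0, 0, 0, 0], [-1, 0, 0, -0.05, 0, 0, 0], [-1, 0, 0, -0.08, 0, 0, 0], [-1, 0, 0.1, 0, 0, 0, 0], [-1, 0, 0.2, 0, 0, 0, 0], [-1, 0, 0.127, 0, 0, 0, 0], [-1, 0, 0, 0, 0, 0, 0], [-1, 0, 0, 0, 0, 0, 0]],
])

```text
time_s: 20.03
tcp_pos: [0.5762, 0.1014, 0.0603]
eef_rot: [3.062, -0.045, 0.685]
force: [0.6, -0.6, 0.9]
width: 0.0002
grip_force: 0.0
```

```bash
python3 go.py 2 .01
```

```text
target [0.5811 0.1019 0.0506] n [-0.422  0.011  0.906] force.n 0.54 h now 0.0209
shift now-frame units [ 0.001 -0.004  0.073]
shift goal-frame units [ 0.002 -0.004  0.073]
turn units [-0.006 -0.045 -0.053]
```

Emit:
jog_arm([
  [[-1, 0, 0, 0.02, 0, 0, 0], [-1, 0, 0, 0.02, 0, 0, 0], [-1, 0, 0, 0, 0, 0, 0]],
])

```text
time_s: 20.28
tcp_pos: [0.5789, 0.103, 0.0544]
eef_rot: [3.062, -0.04, 0.684]
force: [-0.8, 0.2, -0.2]
width: 0.0009
grip_force: 0.0
```

Emit:
jog_arm([
  [[-1, 0, 0, 0.007, 0, 0, 0], [-1, 0, 0, 0.007, 0, 0, 0], [-1, 0, 0, 0, 0, 0, 0]],
])

```text
time_s: 20.53
tcp_pos: [0.5795, 0.1026, 0.0529]
eef_rot: [3.062, -0.041, 0.684]
force: [-0.5, 0.9, 0.6]
width: 0.0005
grip_force: 0.0
```

Emit:
jog_arm([
  [[-1, 0, 0, 0.007, 0, 0, 0], [-1, 0, 0, 0.007, 0, 0, 0], [-1, 0, 0, 0, 0, 0, 0]],
])

```text
time_s: 20.78
tcp_pos: [0.5805, 0.1022, 0.051]
eef_rot: [3.062, -0.042, 0.685]
force: [0.5, -0.8, -0.2]
width: 0.0005
grip_force: 0.0
```

Emit:
jog_arm([
  [[-1, 0, 0, 0.007, 0, 0, 0], [-1, 0, 0, 0.007, 0, 0, 0], [-1, 0, 0, 0, 0, 0, 0]],
])

```text
time_s: 21.03
tcp_pos: [0.5814, 0.1022, 0.0491]
eef_rot: [3.062, -0.042, 0.685]
force: [0.7, 0.2, -0.3]
width: 0.0003
grip_force: 0.0
```

Emit:
jog_arm([
  [[-1, 0, 0, 0.007, 0, 0, 0], [-1, 0, 0, 0.007, 0, 0, 0], [-1, 0, 0, 0, 0, 0, 0]],
])

```text
time_s: 21.28
tcp_pos: [0.5823, 0.1022, 0.0473]
eef_rot: [3.062, -0.042, 0.685]
force: [-1.3, 0.9, 1.3]
width: 0.0005
grip_force: 1.1
```

Emit:
jog_arm([
  [[-1, 0, 0, 0.01, 0, 0, 0], [-1, 0, 0, 0.01, 0, 0, 0], [-1, 0, 0, 0, 0, 0, 0]],
])

```text
time_s: 21.53
tcp_pos: [0.5836, 0.1021, 0.0445]
eef_rot: [3.062, -0.041, 0.685]
force: [-2.5, -0.1, 4.5]
width: 0.0002
grip_force: 2.2
```

Emit:
jog_arm([
  [[-1, 0, 0, 0.007, 0, 0, 0], [-1, 0, 0, 0, 0, 0, 0], [-1, 0, 0, 0, 0, 0, 0]],
])

```text
time_s: 21.78
tcp_pos: [0.5839, 0.1021, 0.0437]
eef_rot: [3.062, -0.041, 0.685]
force: [-3.4, -1.6, 5.5]
width: 0.0005
grip_force: 3.5
```

Emit:
jog_arm([
  [[-1, 0, 0, 0.004, 0, 0, 0], [-1, 0, 0, 0, 0, 0, 0], [-1, 0, 0, 0, 0, 0, 0]],
])

```text
time_s: 22.03
tcp_pos: [0.5841, 0.1021, 0.0433]
eef_rot: [3.062, -0.041, 0.685]
force: [-4.9, 0.1, 8.7]
width: 0.0005
grip_force: 5.2
```

Simmer is on its stop at 10 N. Retreating higher to cross well over the boil key to start.

Emit:
jog_arm([
  [[-1, 0, 0, 0, 0, 0, 0], [-1, 0, 0, -0.05, 0, 0, 0], [-1, 0, 0, -0.2, 0, 0, 0], [-1, 0, 0, -0.05, 0, 0, 0], [-1, 0, 0.1, 0, 0, 0, 0], [-1, 0, 0.2, 0, 0, 0, 0], [-1, 0, 0.22, 0, 0, 0, 0], [-1, 0, 0.22, 0, 0, 0, 0], [-1, 0, 0.11, 0, 0, 0, 0], [-1, 0, 0, 0, 0, 0, 0], [-1, 0, 0, 0, 0, 0, 0], [-1, 0, 0, 0, 0, 0, 0]],
])

```text
time_s: 23.03
tcp_pos: [0.5623, -0.0005, 0.0832]
eef_rot: [3.063, -0.042, 0.681]
force: [-0.9, 0.7, -0.3]
width: 0.0006
grip_force: 0.0
```

```bash
python3 go.py 4 .015
```

```text
target [ 0.5758 -0.026   0.0551] n [-0.422  0.011  0.906] force.n 0.08 h now 0.0464
shift now-frame units [0.006 0.168 0.209]
shift goal-frame units [0.006 0.168 0.21 ]
turn units [-0.021 -0.015 -0.033]
```

Emit:
jog_arm([
  [[-1, 0, 0.08, 0, 0, 0, 0], [-1, 0, 0.088, 0, 0, 0, 0], [-1, 0, 0, 0, 0, 0, 0], [-1, 0, 0, 0.07, 0, 0, 0], [-1, 0, 0, 0.07, 0, 0, 0], [-1, 0, 0, 0.06, 0, 0, 0], [-1, 0, 0, 0, 0, 0, 0], [-1, 0, 0, 0, 0, 0, 0]],
])

```text
time_s: 23.7
tcp_pos: [0.5741, -0.0252, 0.0557]
eef_rot: [3.064, -0.04, 0.68]
force: [-0.5, -0.3, 0.9]
width: 0.0002
grip_force: 0.0
```

```bash
python3 go.py 4 .01
```

```text
target [ 0.5779 -0.0261  0.0506] n [-0.422  0.011  0.906] force.n 1.02 h now 0.0163
shift now-frame units [0.008 0.005 0.042]
shift goal-frame units [0.008 0.005 0.042]
turn units [-0.031 -0.005 -0.02 ]
```

Emit:
jog_arm([
  [[-1, 0.007, 0, 0.007, 0, 0, 0], [-1, 0, 0, 0.007, 0, 0, 0], [-1, 0, 0, 0, 0, 0, 0]],
])

```text
time_s: 23.95
tcp_pos: [0.5764, -0.026, 0.055]
eef_rot: [3.063, -0.041, 0.682]
force: [-0.6, -0.6, -0.6]
width: 0.0004
grip_force: 0.0
```

Emit:
jog_arm([
  [[-1, 0, 0, 0.007, 0, 0, 0], [-1, 0, 0, 0.007, 0, 0, 0], [-1, 0, 0, 0, 0, 0, 0]],
])

```text
time_s: 24.2
tcp_pos: [0.5771, -0.0263, 0.0527]
eef_rot: [3.063, -0.041, 0.681]
force: [0.7, 0.3, 0.7]
width: 0.0006
grip_force: 0.0
```

Emit:
jog_arm([
  [[-1, 0, 0, 0.007, 0, 0, 0], [-1, 0, 0, 0.007, 0, 0, 0], [-1, 0, 0, 0, 0, 0, 0]],
])

```text
time_s: 24.45
tcp_pos: [0.5781, -0.0263, 0.0507]
eef_rot: [3.063, -0.041, 0.682]
force: [-0.2, 0.1, 2.0]
width: 0.0006
grip_force: 0.8
```

Emit:
jog_arm([
  [[-1, 0, 0, 0.007, 0, 0, 0], [-1, 0, 0, 0.007, 0, 0, 0], [-1, 0, 0, 0, 0, 0, 0]],
])

```text
time_s: 24.7
tcp_pos: [0.579, -0.0263, 0.0488]
eef_rot: [3.063, -0.041, 0.682]
force: [-0.9, -0.7, 2.6]
width: 0.0007
grip_force: 1.6
```

Emit:
jog_arm([
  [[-1, 0, 0, 0.007, 0, 0, 0], [-1, 0, 0, 0.005, 0, 0, 0], [-1, 0, 0, 0, 0, 0, 0]],
])

```text
time_s: 24.95
tcp_pos: [0.5797, -0.0263, 0.0472]
eef_rot: [3.063, -0.041, 0.681]
force: [-1.3, -1.2, 4.4]
width: 0.0002
grip_force: 2.2
```

Emit:
jog_arm([
  [[-1, 0, 0, 0.005, 0, 0, 0], [-1, 0, 0, 0, 0, 0, 0], [-1, 0, 0, 0, 0, 0, 0]],
])

```text
time_s: 25.2
tcp_pos: [0.58, -0.0263, 0.0466]
eef_rot: [3.063, -0.041, 0.682]
force: [-1.9, -1.1, 3.7]
width: 0.0005
grip_force: 2.4
```

Emit:
jog_arm([
  [[-1, 0, 0, 0.004, 0, 0, 0], [-1, 0, 0, 0, 0, 0, 0], [-1, 0, 0, 0, 0, 0, 0]],
])

```text
time_s: 25.45
tcp_pos: [0.5802, -0.0263, 0.0462]
eef_rot: [3.063, -0.041, 0.682]
force: [-4.3, -1.6, 6.5]
width: 0.0007
grip_force: 4.3
```

Emit:
jog_arm([
  [[-1, 0, 0, 0.003, 0, 0, 0], [-1, 0, 0, 0, 0, 0, 0], [-1, 0, 0, 0, 0, 0, 0]],
])

```text
time_s: 25.7
tcp_pos: [0.5803, -0.0263, 0.0458]
eef_rot: [3.063, -0.041, 0.682]
force: [-4.7, -1.4, 9.9]
width: 0.0007
grip_force: 5.6
```

Emit:
jog_arm([
  [[-1, 0, 0, -0.05, 0, 0, 0], [-1, 0, 0, -0.15, 0, 0, 0], [-1, 0, 0, -0.2, 0, 0, 0], [-1, 0, 0, -0.2, 0, 0, 0], [-1, 0, 0, -0.2, 0, 0, 0], [-1, 0, 0, 0, 0, 0, 0], [-1, 0, 0, 0, 0, 0, 0], [-1, 0, 0, 0, 0, 0, 0]],
])

```text
time_s: 26.37
tcp_pos: [0.5297, -0.0252, 0.1541]
eef_rot: [3.063, -0.041, 0.682]
force: [-0.2, 0.9, -0.6]
width: 0.0002
grip_force: 0.0
```

```bash
python3 - <<'E'
from cell import manip
import cv2
o=[]
f=manip.grab_frame("side")["frame"][:,:,::-1]
cv2.imwrite("pics/g5.png",cv2.resize(f[80:380,200:440],None,fx=2,fy=2,interpolation=cv2.INTER_CUBIC))
E
```

```text
(no output)
```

View pics/g5.png

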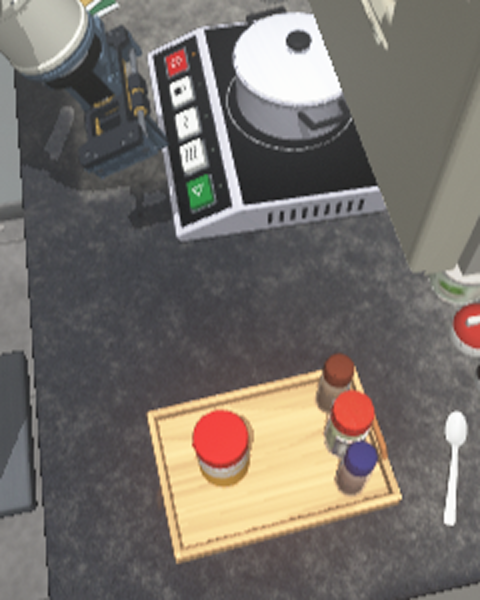

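The tub stands upright in the tray's near half (crop (222,440)). The jars and pan are in place, and the arm is clear. Handing in.

```bash
python3 -c "
from cell import manip
print(manip.job_done())"
```

```text
the job is handed in; nothing more can be done
None
```

I stood the tub upright in the tray's near half and pressed main, padlock (held over 2 s), simmer and start in that order, each to its stop at about 10 N. I didn't press the boil key, and the job is handed in; it returned no verdict.

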